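# Pack the inspection kit tray from the bench and the bar magazine

## Task

Pack the measuring kit into the shallow tray: the ring with the hole in the widest cell, the V-block (groove up) in the middle cell, the flanged plug upright in the narrowest cell, and the bottom bar of the magazine lying flat in the long channel, about midway along it. Draw that bar out through the gate so that the two bars above stay in the magazine and simply drop one place. Leave the solid disc, the plain block and the plain pin standing where they are.

Things in the scene. Friction and masses are not known exactly. Their poses are not given: they have to be found in the camera images.
- tray: Fixed shallow tray, black floor, white walls; 132 (x) x 212 (y) mm, walls 4 thick, 12 high; inner floor 4 mm over the bench. Origin: centre of underside; x points away from the robot (yaw within 0.25). Robot-side row of cells, 80 deep in x, centres x=-22: widest 80 wide, y=+62; middle 64 wide, y=-14; narrowest 52 wide, y=-76. Behind them the channel: 40 wide, centre x=+42, y=0, 204 long in y.
- magazine: Fixed bar magazine across from the tray: plinth 34 mm high, on it an aluminium chute 32 wide, 110 long, open on top, rim 90 over the bench. Origin: on the bench under the gate's outer face; x points back into the chute, away from the robot (yaw within 0.25). Three bars lie along x in a stack, floor at 34 mm (middle one unlisted). Only the lowest passes the 20 mm high slot under the gate plate.
- bar_low: Lowest steel bar, 100 (x) x 20 (y) x 16 (z) mm, 0.22 kg. Origin: centre of underside; x along the bar, parallel to magazine x. Starts 34 mm over the bench, its front end (bar x=-50) sticking 34 mm out of the gate to the robot, free to be gripped across its width from above. Slides out to magazine -x; its rear is clear of the gate after 66 mm.
- bar_top: The uppermost of the three bars, same size. Origin: centre of its underside, at the start at magazine x = +55 mm, 66 mm over the bench; when the lowest bar has been drawn it drops to 50 mm.
- ring: Steel setting ring lying flat: 64 mm outside diameter, open bore 40 mm, 26 mm high, about 0.4 kg. Origin: centre of its underside, z along its axis, up.
- vblock: Steel V-block, 46 (x) x 40 (y) x 32 (z) mm, about 0.35 kg, with a V groove 28 mm wide and 14 mm deep in its top, running along its x. Origin: centre of its underside, z up. The two 40 mm apart sides (faces across y) are flat.
- plug: Steel flanged plug standing upright: round flange 36 mm diameter and 8 mm high at the bottom, stem 22 mm diameter above it, 36 mm high in all, about 0.15 kg. Origin: centre of its underside, z up.
- disc: Look-alike, not part of the kit: solid steel disc, 64 mm diameter, 26 mm high, no bore. Origin: centre of its underside.
- block: Look-alike, not part of the kit: plain steel block 46 (x) x 40 (y) x 32 (z) mm without groove. Origin: centre of its underside.
- pin: Look-alike, not part of the kit: plain steel pin, 22 mm diameter, 36 mm high, without flange. Origin: centre of its underside.
Mind the look-alikes: they are no part of the job. Leave any purple look-alike of the bar_low alone.

How it is judged:
By the outcome, as a careful person would: the job done as asked, in the order asked, and still so for the second after the job is handed in, with the robot touching nothing.
It also fails if it takes over 104 s, if anything falls off the work surface, if the arm or the gripper's body presses on something with over 40 N, if the wrist force passes 120 N, or if a joint passes its speed limit or range.

## Robot

A 7-joint arm with a two-finger parallel gripper is mounted at the origin on the work surface. World frame = base frame: x ahead of the robot, y to its left, z up, the work surface at z = 0. Lengths are in m, angles in rad, forces in N, time in s.
With the tool pointing down it reaches from about 0.425 to 0.925 m from the base axis. Payload 6.8 kg.
Tool frame: the origin (TCP) lies at the very end of the fingers, on their centre line; the grasp point (between the pads) lies 19 mm behind it; z points along the fingers, y is the direction in which the jaws open and shut (so a half turn about z gives the same grasp; the last joint's range is limited). The gripper opens to 85 mm and grips with 20 to 120 N. Pads are 22 mm wide; open, the fingers measure 114 mm over their backs; the gripper's body (76 mm by 85 mm) begins 54 mm behind the grasp point. The pads swing forward as they close: fully open they stand 13 mm farther back than shut.
Start: joints at [1.064, 0.477, 0.022, 1.555, -0.011, 1.109, -0.083], TCP at [0.262, -0.622, 0.231] pointing down, gripper open.
Joint ranges: [-2.96, 2.96], [-0.34, 2.1], [-1.41, 1.46], [0.24, 2.44], [-1.37, 4.51], [0.17, 1.92], [-2.96, 2.96]. Speed limits (rad/s): [2.39, 2.39, 3.14, 3.14, 3.14, 3.14, 3.14].

## Interface

Orientations are given as a unit quaternion [w, x, y, z].
In Python, from station import bot gives the robot as it stands.
- The arm moves only by the tool move_arm, never from a script. Its argument "commands" is text: rows parted by semicolons, each of 7 numbers parted by spaces: the opening, from 0 (shut) to 1 (fully open), then the shift along the tool's x, y, z in cm, then the turn, a rotation vector about the tool's x, y, z in degrees. In form: gripper tx ty tz rx ry rz; .... A call has 1 to 12 rows; each row shifts and turns the commanded pose from where the row before left it, along the tool's axes as they then stand; what a row does not reach is not made up. A row lasts 1/12 s, in which the tool goes at most 41.7 mm and 7.16 degrees, less where a joint would pass 70% of its speed; a pose out of reach is approached as far as the arm can. A call with a gripper value outside its range is refused whole. The fingers move at their own pace and stop on an object; "force" is the grip in N (left out, the last holds). Time passes only in rows, so rows that do not move let the fingers close. It gives the time, the measured TCP pose, the force and the opening at its end, in the units of the state.
- bot.get_obs(): the state, without advancing time (a new reading comes with each control period).
- bot.read_camera(name): name is "side" or "top" or "wrist"; returns a dict with "img" (384x512x3 uint8, red, green, blue), "K" (3x3 intrinsics, pixels), "rvec" (rotation vector, rad) and "tvec" (3), from world to camera coordinates, as OpenCV has them; the wrist camera has in their place "hand_eye" (4x4, takes a point from camera to tool coordinates, whose origin is the TCP and whose axes are the flange's). Camera axes: x right, y down, z forward; pixel columns grow to the right and rows downward; lengths in m; the calibration is good to about 2 mm. A picture is of the moment at which its call begins: read the wrist's pose just before it. There is no depth.
- bot.hand_in(): hands the job in, once; it reports no verdict.
The state is a dict: "t": time; "q": joint angles; "joint_vel": joint speeds; "joint_torque": joint torques, N m; "eef_pos": TCP position; "tool_rot": TCP orientation; "contact_force": force on the tool from outside, world axes, zero at the start; "torque": the same for the moment, N m; "gripper_width": opening from 0.0 (shut) to 1.0 (fully open).
Only numpy, scipy, OpenCV 4.12 (cv2) and the standard library are available. Lean on these libraries where they do the work, as an engineer would, in place of code of your own. Each camera call takes 0.05 s, during which the arm holds its last target. There are 200 camera calls.

## Working session

There is one attempt and no reset: what is moved stays moved. The work goes in short steps, Python scripts to look and compute and a tool call to move; the robot and the scene stay as the last step left them, time stands still between calls to the robot, and variables do not carry over. Pictures are saved under pics/ and viewed, about 12 in all and at most 16, crops included, and the job is handed in when it is done.

Besides the shell and the picture viewer there is one more tool, called after "Call:" by a JSON object that holds its "op" and its "data". move_arm: Moves the arm, as the interface text tells. Its arguments: {"type":"object","properties":{"commands":{"type":"string"},"force":{"type":"number"}},"required":["commands"]}

```bash
ls; mkdir -p pics
cat > h.py <<'E'
import numpy as np, cv2
from scipy.spatial.transform import Rotation as R
from station import bot
def grab(name, fn=None):
    o=bot.get_obs(); c=bot.read_camera(name)
    if 'hand_eye' in c:
        w,x,y,z=o['tool_rot']; T=np.eye(4); T[:3,:3]=R.from_quat([x,y,z,w]).as_matrix(); T[:3,3]=o['eef_pos']
        M=T@np.array(c['hand_eye'])
    else:
        V=np.eye(4); V[:3,:3]=cv2.Rodrigues(np.array(c['rvec'],float))[0]; V[:3,3]=np.ravel(c['tvec']); M=np.linalg.inv(V)
    c['M']=M
    if fn: cv2.imwrite('pics/'+fn, c['img'][:,:,::-1])
    return c
def pix2w(c,uv,z):
    uv=np.atleast_2d(np.array(uv,float)); d=np.c_[uv,np.ones(len(uv))]@np.linalg.inv(c['K']).T@c['M'][:3,:3].T
    o=c['M'][:3,3]; return o+d*((z-o[2])/d[:,2])[:,None]
def w2pix(c,P):
    P=np.atleast_2d(np.array(P,float)); p=(P-c['M'][:3,3])@c['M'][:3,:3]; p=p@np.array(c['K']).T; return p[:,:2]/p[:,2:]
E
python3 - <<'E'
from h import *
np.set_printoptions(precision=4,suppress=True)
for n in('top','side','wrist'):
    c=grab(n,n+'0.png'); print(n,c['M'],c['K'])
print(bot.get_obs())
E
```

```text
pics
top [[ 0.0177 -0.9886  0.1495  0.4377]
 [-0.9998 -0.0166  0.0088  0.0313]
 [-0.0062 -0.1496 -0.9887  0.9679]
 [ 0.      0.      0.      1.    ]] [[379.9605   0.     253.9856]
 [  0.     379.9605 194.1248]
 [  0.       0.       1.    ]]
side [[-0.7869 -0.4879  0.3778  0.1761]
 [-0.617   0.6091 -0.4983  0.5957]
 [ 0.013  -0.6252 -0.7803  0.9404]
 [ 0.      0.      0.      1.    ]] [[498.1472   0.     258.1279]
 [  0.     498.1472 192.765 ]
 [  0.       0.       1.    ]]
wrist [[ 0.389  -0.8753 -0.2872  0.3359]
 [-0.9212 -0.3702 -0.1194 -0.5913]
 [-0.0018  0.311  -0.9504  0.3742]
 [ 0.      0.      0.      1.    ]] [[299.337    0.     253.7393]
 [  0.     299.337  192.1621]
 [  0.       0.       1.    ]]
{'t': 0.15, 'q': array([ 1.0639,  0.4776,  0.0224,  1.5562, -0.0115,  1.1093, -0.0831]), 'joint_vel': array([-0.0001, -0.0016,  0.002 , -0.0028, -0.0011, -0.0006, -0.0014]), 'joint_torque': array([  0.0028, -59.6923,   1.6102, -28.1492,   0.0127,   0.0065,
         0.    ]), 'eef_pos': array([ 0.2619, -0.6216,  0.2306]), 'tool_rot': array([-0.0007,  0.9802,  0.1981, -0.0002]), 'contact_force': array([ 0.4293,  0.1037, -0.4295]), 'torque': array([-0.0211,  0.0302,  0.0084]), 'gripper_width': 1.0006089079906657}
```

View pics/top0.png

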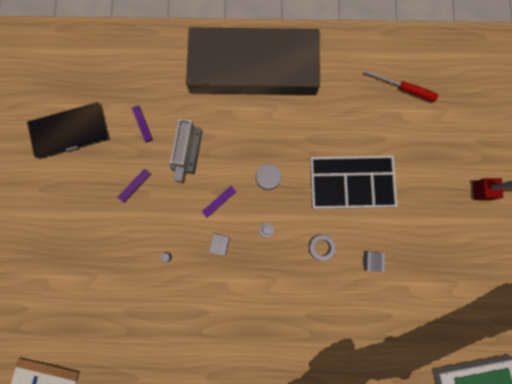

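View pics/side0.png

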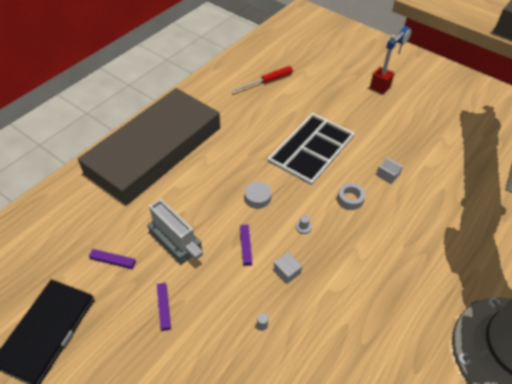

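The top view shows the tray at (354,182) px, ring (322,247), V-block (374,261), plug (267,230), magazine (185,150) and the look-alikes: disc (268,177), block (220,244), pin (166,257). The side view agrees with this. Next I'll measure them.

```bash
cat > meas.py <<'E'
from h import *
np.set_printoptions(precision=4,suppress=True)
c=grab('top'); im=c['img']; hsv=cv2.cvtColor(im,cv2.COLOR_RGB2HSV)
m=((hsv[...,1]<60)&(hsv[...,2]>95)).astype(np.uint8); m[:100]=0; m[290:]=0; m[:,440:]=0; m[:,:120]=0
n,l,s,ce=cv2.connectedComponentsWithStats(m)
for i in range(1,n):
    if s[i,4]<30: continue
    cnt=cv2.findContours((l==i).astype(np.uint8),cv2.RETR_EXTERNAL,cv2.CHAIN_APPROX_NONE)[0][0]
    r=cv2.minAreaRect(cnt); b=pix2w(c,cv2.boxPoints(r),0.02)
    print(s[i],'rect px',np.round(r[0],1),'size',np.linalg.norm(b[1]-b[0]),np.linalg.norm(b[2]-b[1]),'w@.02',b.mean(0)[:2],'edge yaw',np.degrees(np.arctan2(*(b[1]-b[0])[1::-1])))
cv2.imwrite('pics/crop1.png',cv2.resize(im[100:275,150:410,::-1],None,fx=3,fy=3,interpolation=cv2.INTER_CUBIC))
E
python3 meas.py
```

```text
[170 119  22  49 638] rect px [180.5 143.5] size 0.13184034522507132 0.03709049911549333 w@.02 [0.7105 0.2314] edge yaw -8.200720134428876
[192 136   6  16  55] rect px [194.5 143.5] size 0.04165406217677435 0.009492400542995275 w@.02 [0.7105 0.1954] edge yaw -11.30169328843436
[ 311  156   86   53 1034] rect px [353.3 181.7] size 0.2167352439481655 0.13198095422950462 w@.02 [ 0.6177 -0.2111] edge yaw -87.92099178280793
[256 164  25  26 495] rect px [268.  176.5] size 0.06126723849237597 0.06468224980431352 w@.02 [0.627  0.0049] edge yaw -89.06773373367992
[174 166  10  15 120] rect px [178.5 173.2] size 0.037200283674770775 0.021551508572576736 w@.02 [0.6318 0.2329] edge yaw -3.426120552195643
[260 224  14  14 149] rect px [266. 230.] size 0.03173746485836378 0.03159410647304025 w@.02 [0.4913 0.0082] edge yaw -44.10940683622539
[209 234  20  22 321] rect px [218.9 244.1] size 0.046954106578768744 0.041715582626011896 w@.02 [0.4546 0.1245] edge yaw -12.211582466852997
[309 235  27  26 333] rect px [322.2 247.4] size 0.0625141553686865 0.06210535324993945 w@.02 [ 0.451 -0.131] edge yaw -18.67553541838013
[161 253   8   9  61] rect px [164.5 257. ] size 0.01730912338485649 0.01946928191247959 w@.02 [0.4206 0.2575] edge yaw -88.98291910805929
[367 252  18  20 320] rect px [375.6 261.3] size 0.04514674948617547 0.04238728367981604 w@.02 [ 0.4195 -0.2615] edge yaw -5.644418868196747
```

View pics/crop1.png

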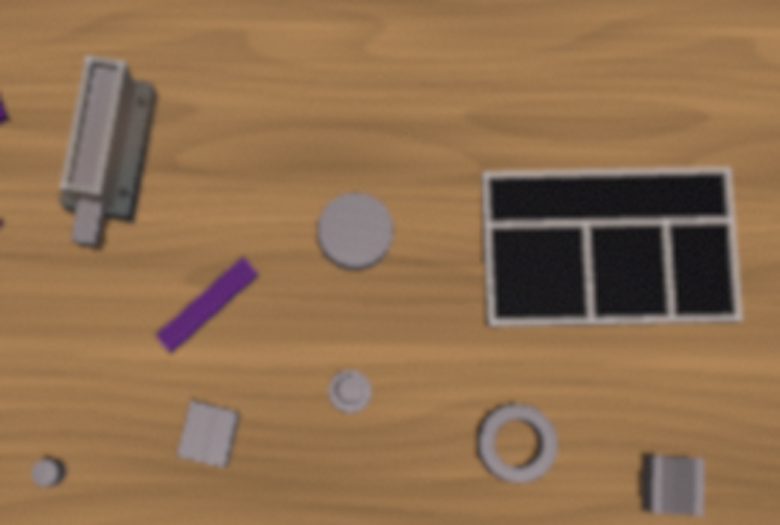

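The crop shows the tray outline with corners near (485,172), (730,168), (741,320), (490,324) in crop pixels. The magazine rim runs (88,57) to (101,194), with the bar stub at (87,222). The bands mark the V-block at (675,485). Now world coordinates at the right heights.

```bash
cat > w.py <<'E'
from h import *
np.set_printoptions(precision=4,suppress=True)
c=grab('top')
f=lambda p,z:pix2w(c,np.array(p)/3+[150,100]-1/3,z)
def sub(p): return f(p,0)
t=f([(485,172),(730,168),(741,320),(490,324)],.012); print('tray',t[:,:2],t.mean(0)[:2],[np.linalg.norm(t[i]-t[i-1]) for i in range(4)],'yaws',np.degrees(np.arctan2(*(t[0]-t[3])[1::-1])),np.degrees(np.arctan2(*(t[0]-t[1])[1::-1]))-90)
m=f([(88,57),(128,61),(101,194),(62,190)],.09); print('mag',m[:,:2],[np.linalg.norm(m[i]-m[i-1]) for i in range(4)],np.degrees(np.arctan2(*(m[0]-m[3])[1::-1])),'gate mid',(m[2]+m[3])[:2]/2)
b=f([(75,243),(98,245)],.05); print('bar front',b[:,:2],b.mean(0)[:2])
for n,p,z in(('ring',(322.2,247.4),.026),('vb',(375.6,261.3),.032),('plug',(266,230),.01),('disc',(268,176.5),.026)): print(n,pix2w(c,p,z)[0])
E
python3 w.py
```

```text
tray [[ 0.6816 -0.1065]
 [ 0.6885 -0.3168]
 [ 0.5571 -0.3212]
 [ 0.5501 -0.11  ]] [ 0.6193 -0.2136] [np.float64(0.1315210138762824), np.float64(0.21045211342653103), np.float64(0.13149117526758247), np.float64(0.2112708953098263)] yaws 1.5573140152182958 1.886107278895608
mag [[0.7515 0.2232]
 [0.7486 0.1909]
 [0.639  0.2076]
 [0.6417 0.2386]] [np.float64(0.11086576298180718), np.float64(0.03246377274661055), np.float64(0.11094135050364115), np.float64(0.031106112869768783)] -7.9746052496615265 gate mid [0.6403 0.2231]
bar front [[0.6067 0.2351]
 [0.6053 0.2162]] [0.606  0.2257]
ring [ 0.4508 -0.13    0.026 ]
vb [ 0.4196 -0.2578  0.032 ]
plug [0.4918 0.008  0.01  ]
disc [0.6257 0.0051 0.026 ]
```

Call:
{"op": "move_arm", "data": {"commands": "1 0 0 0 0 0 5.75; 1 0 0 0 0 0 5.75; 1 0 0 0 0 0 5.7; 1 0 0 0 0 0 5.7; 1 1.2 -3.1 0.5 0 0 0; 1 1.2 -3.1 0.5 0 0 0; 1 1.2 -3.1 0.5 0 0 0; 1 1.2 -3.1 0.5 0 0 0; 1 1.2 -3.1 0.5 0 0 0; 1 1.2 -3.1 0.5 0 0 0; 1 1.2 -3.1 0.5 0 0 0; 1 1.2 -3.1 0.5 0 0 0", "force": 60}}

```text
t: 1.25
eef_pos: [0.3586, -0.3726, 0.1912]
tool_rot: [0.0, 1.0, -0.001, 0.0]
contact_force: [1.1, 1.0, -0.1]
gripper_width: 0.999
```

Call:
{"op": "move_arm", "data": {"commands": "1 1.2 -3.1 0.5 0 0 0; 1 1.2 -3.1 0.5 0 0 0; 1 1.2 -3.1 0.5 0 0 0; 1 1.2 -3.1 0.5 0 0 0; 1 1.1 -3 0.5 0 0 0; 1 1.1 -3 0.5 0 0 0; 1 1.1 -3 0.5 0 0 0; 1 1.1 -3 0.5 0 0 0; 1 0 0 0 0 0 0; 1 0 0 0 0 0 0"}}

```text
t: 2.08
eef_pos: [0.4511, -0.1283, 0.1512]
tool_rot: [-0.0, 1.0, 0.002, -0.0]
contact_force: [-0.5, -1.3, 0.2]
gripper_width: 1.0
```

```bash
cat >> h.py <<'E'
def pose():
    o=bot.get_obs(); w,x,y,z=o['tool_rot']; Rm=R.from_quat([x,y,z,w]).as_matrix()
    return np.array(o['eef_pos']),Rm,np.degrees(np.arctan2(Rm[1,0],Rm[0,0]))
def go(tgt,yaw=None):
    """print tool-frame shift (cm) to target after turning to yaw (deg)"""
    p,Rm,y0=pose(); rz=0 if yaw is None else -(yaw-y0); Rn=Rm@R.from_euler('z',rz,degrees=True).as_matrix()
    print('at',np.round(p,4),'yaw',round(y0,2),'turn rz',round(rz,2),'then shift cm',np.round(Rn.T@(np.array(tgt)-p)*100,2))
E
python3 - <<'E'
from h import *
c=grab('wrist','w1.png'); print(pose()); o=bot.get_obs(); print(o['t'],o['contact_force'])
print(w2pix(c,[[.4508,-.13,.026],[.4196,-.2578,.032]]))
E
```

```text
(array([ 0.45056832, -0.12993487,  0.15125577]), array([[ 9.99999726e-01,  6.70533400e-04, -3.12517532e-04],
       [ 6.70492384e-04, -9.99999767e-01, -1.31328663e-04],
       [-3.12605519e-04,  1.31119087e-04, -9.99999943e-01]]), np.float64(0.03841638856593282))
2.1333 [-0.35019706  0.85962036  0.41112494]
[[254.95599195 184.43285593]
 [389.1513604  218.22577626]]
```

View pics/w1.png

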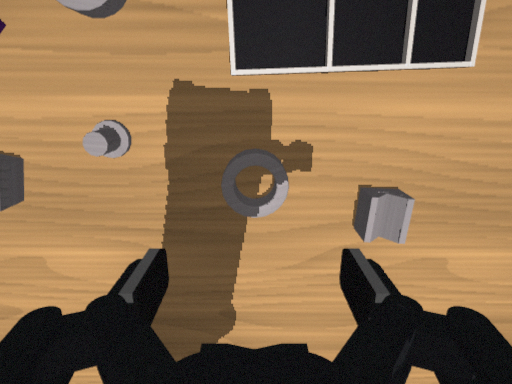

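The wrist view shows the ring centred at about (255,183) px, against (255,184) predicted. The V-block is at (385,215) with its groove along world x, and the plug is at (113,138). I'll take the ring.

Call:
{"op": "move_arm", "data": {"commands": "1 0 0 1.8 0 0 0; 1 0 0 1.8 0 0 0; 1 0 0 1.8 0 0 0; 1 0 0 1.8 0 0 0; 1 0 0 1.8 0 0 0; 1 0 0 1.8 0 0 0; 1 0 0 1.6 0 0 0; 1 0 0 1 0 0 0; 1 0 0 0.6 0 0 0; 1 0 0 0.4 0 0 0; 1 0 0 0 0 0 0; 0.6 0 0 0 0 0 0", "force": 60}}

```text
t: 3.13
eef_pos: [0.4509, -0.1305, 0.0078]
tool_rot: [0.0, 1.0, -0.001, 0.0]
contact_force: [-0.2, -0.7, 0.2]
gripper_width: 0.887
```

Call:
{"op": "move_arm", "data": {"commands": "0.5 0 0 0 0 0 0; 0.5 0 0 0 0 0 0; 0.5 0 0 0 0 0 0; 0.5 0 0 0 0 0 0; 0.5 0 0 0 0 0 0; 0.5 0 0 0 0 0 0; 0.5 0 0 -0.5 0 0 0; 0.5 0 0 -1 0 0 0; 0.5 0 0 -1.5 0 0 0; 0.5 0 0 -2 0 0 0; 0.5 0 0 -2 0 0 0; 0.5 0 0 0 0 0 0"}}

```text
t: 4.13
eef_pos: [0.4527, -0.1307, 0.081]
tool_rot: [0.001, 1.0, -0.001, 0.003]
contact_force: [0.9, -0.3, -2.9]
gripper_width: 0.712
```

```bash
cat >> h.py <<'E'
TC=np.array([.6193,-.2136]); TY=np.radians(1.7)
def tray(x,y,z=0): return np.r_[TC+np.array([[np.cos(TY),-np.sin(TY)],[np.sin(TY),np.cos(TY)]])@[x,y],z]
E
python3 - <<'E'
from h import *
c=grab('wrist','w2.png'); go(tray(-.022,.062,.060)); go([.4196,-.2578,.15])
E
```

```text
at [ 0.452  -0.1306  0.0795] yaw -0.07 turn rz 0 then shift cm [14.34  2.15  2.01]
at [ 0.452  -0.1306  0.0795] yaw -0.07 turn rz 0 then shift cm [-3.2  12.73 -7.06]
```

View pics/w2.png

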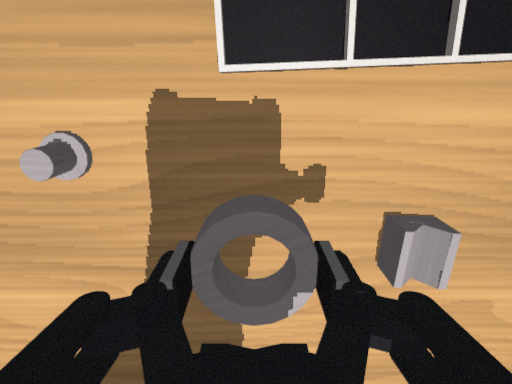

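Call:
{"op": "move_arm", "data": {"commands": "0.5 0.9 0.15 0 0 0 0; 0.5 1.8 0.25 0 0 0 0; 0.5 2 0.3 0 0 0 0; 0.5 2 0.3 0 0 0 0; 0.5 2 0.3 0 0 0 0; 0.5 2 0.3 0 0 0 0; 0.5 1.8 0.3 0 0 0 0; 0.5 1.2 0.15 0 0 0 0; 0.5 0.6 0.1 0 0 0 0; 0.5 0 0 1.5 0 0 0; 0.5 0 0 1.5 0 0 0; 0.5 0 0 1 0 0 0"}}

```text
t: 5.18
eef_pos: [0.592, -0.1516, 0.0348]
tool_rot: [-0.0, 1.0, -0.0, -0.002]
contact_force: [-0.8, 0.1, -4.1]
gripper_width: 0.711
```

Run:
```python
from h import *
c=grab('wrist','w3.png'); go(tray(-.022,.062,.012))
```

```text
at [ 0.5908 -0.1513  0.0332] yaw -0.04 turn rz 0 then shift cm [0.48 0.1  2.12]
```

View pics/w3.png

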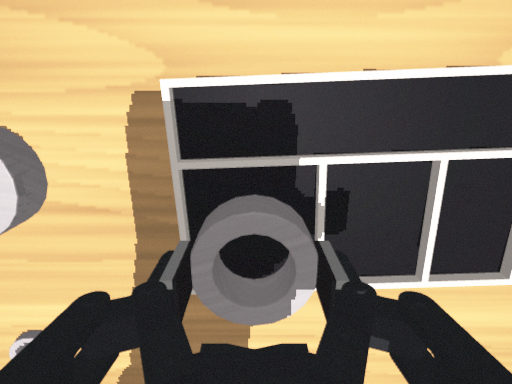

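The ring is held level above the widest cell: bore at (254,255) px, tray corner at (163,82), dividers at x=322 and 437.

Call:
{"op": "move_arm", "data": {"commands": "0.5 0.3 0.1 0.2 0 0 0; 0.5 0.2 0 0.5 0 0 0; 0.5 0 0 0.5 0 0 0; 0.5 0 0 0.4 0 0 0; 0.5 0 0 0.3 0 0 0; 0.5 0 0 0.2 0 0 0; 0.5 0 0 0 0 0 0; 0.5 0 0 0 0 0 0"}}

```text
t: 5.9
eef_pos: [0.5986, -0.1529, 0.0164]
tool_rot: [0.0, 1.0, -0.0, 0.0]
contact_force: [0.3, 0.3, -2.9]
gripper_width: 0.707
```

Run:
```python
from h import *
im=cv2.imread('pics/w3.png'); o=bot.get_obs(); print(o['eef_pos'],o['contact_force'])
c=bot.read_camera('wrist'); M=np.eye(4);M[:3,:3]=R.from_quat([1,0,0,0]).as_matrix();M[:3,3]=[.5908,-.1513,.0332]
c['M']=M@np.array(c['hand_eye'])
print('w3 corner NW@.012',pix2w(c,(162,83),.012),'expected',tray(.066,.106,.012), 'div1',w2pix(c,[tray(.02,.02,.012),tray(.02,-.048,.012),tray(-.066,-.106,.012)]))
```

```text
[ 0.59855798 -0.15287608  0.01638674] [ 0.310678    0.26261729 -2.89570031]
w3 corner NW@.012 [[ 0.676412   -0.10426791  0.012     ]] expected [ 0.68212633 -0.10568868  0.012     ] div1 [[327.66929525 155.11708833]
 [450.33900238 151.60624089]
 [517.60837542 281.73323083]]
```

Run:
```python
from h import *
c=grab('wrist','w4.png'); print(pose()[0],w2pix(c,[tray(.066,.106,.012),tray(.020,.02,.012),tray(.02,-.048,.012)]))
im=c['img']; cv2.imwrite('pics/w4c.png',cv2.resize(im[:,:,::-1],None,fx=1.5,fy=1.5))
```

```text
[ 0.59873654 -0.15290436  0.01658665] [[151.64016684  86.70739185]
 [331.03889852 176.50004869]
 [464.50004971 172.64797466]]
```

View pics/w4c.png

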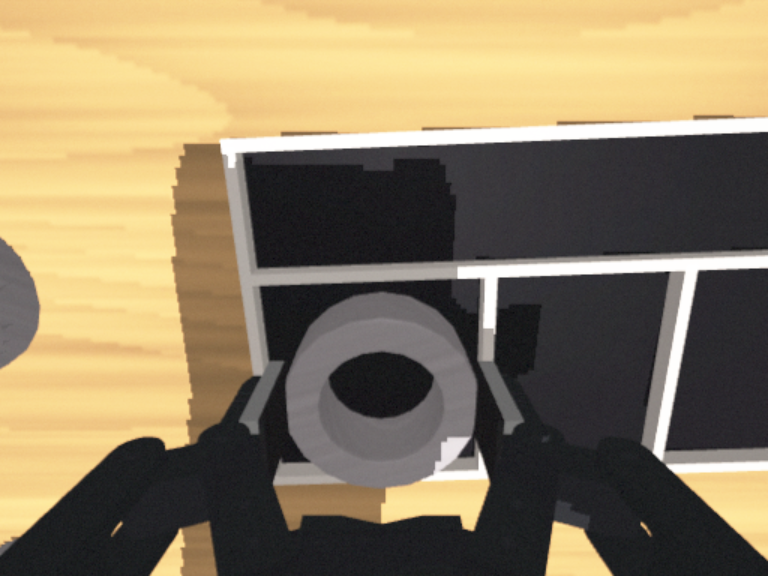

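The tray corner shows at (147,94) px against (152,87) predicted, and the divider at (325,183) against (331,176). So by the wrist camera the tray lies about 4 mm nearer and 2–3 mm to +y. I'll correct for that, then lower and release.

Call:
{"op": "move_arm", "data": {"commands": "0.5 -0.2 -0.1 0 0 0 0; 0.5 -0.15 -0.1 0 0 0 0; 0.5 0 0 0.2 0 0 0; 0.5 0 0 0.2 0 0 0; 0.5 0 0 0 0 0 0; 0.8 0 0 0 0 0 0; 1 0 0 0 0 0 0; 1 0 0 0 0 0 0; 1 0 0 0 0 0 0; 1 0 0 0 0 0 0"}}

```text
t: 6.83
eef_pos: [0.5953, -0.1509, 0.0124]
tool_rot: [0.0, 1.0, -0.0, 0.0]
contact_force: [0.6, -0.6, 0.4]
gripper_width: 1.001
```

Call:
{"op": "move_arm", "data": {"commands": "1 0 0 -1 0 0 0; 1 0 0 -2 0 0 0; 1 0 0 -3 0 0 0; 1 0 0 -3 0 0 0; 1 0 0 -3 0 0 0; 1 0 0 -2 0 0 0; 1 -1.6 1 0 0 0 0; 1 -2.5 1.5 0 0 0 0; 1 0 0 0 0 0 0; 1 0 0 0 0 0 0; 1 0 0 0 0 0 0"}}

```text
t: 7.75
eef_pos: [0.5544, -0.1757, 0.153]
tool_rot: [-0.0, 1.0, -0.001, 0.001]
contact_force: [1.0, 1.0, 0.5]
gripper_width: 1.001
```

Run:
```python
from h import *
o=bot.get_obs(); print(o['t'],o['contact_force'])
c=grab('wrist','w5.png'); print(pose()[0],w2pix(c,[tray(.066,.106,.012),tray(.020,.02,.012),tray(.02,-.048,.012),tray(-.022,.062,.03),[.4196,-.2578,.032]]))
cv2.imwrite('pics/w5c.png',cv2.resize(c['img'][:,:,::-1],None,fx=1.5,fy=1.5))
```

```text
7.75 [0.97325157 0.95782937 0.54198945]
[ 0.55476501 -0.17523439  0.15281272] [[171.17226428  35.95389169]
 [272.30119313  89.57101536]
 [348.00537915  87.16559532]
 [226.70958308 140.72005166]
 [330.44840673 306.97060329]]
```

View pics/w5c.png

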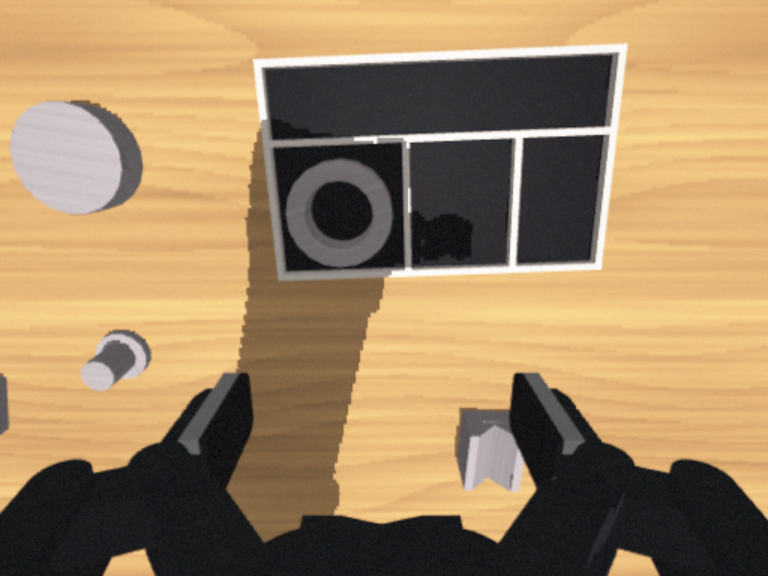

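The ring lies flat inside the widest cell: bore at (341,211) in this picture, cell (277..405, 143..272). All four tray corners are visible, so I'll redo the tray pose from here.

Run:
```python
from h import *
np.set_printoptions(precision=4,suppress=True)
c=bot.read_camera('wrist'); M=np.eye(4);M[:3,:3]=pose()[1];M[:3,3]=pose()[0]; c['M']=M@np.array(c['hand_eye'])
t=pix2w(c,np.array([(254,61),(627,44),(602,269),(280,280)])/1.5-.17,.012); print(t[:,:2],t.mean(0),[np.linalg.norm(t[i]-t[i-1]) for i in range(4)],np.degrees(np.arctan2(*(t[0]-t[3])[1::-1])),np.degrees(np.arctan2(*(t[0]-t[1])[1::-1]))-90)
print('ring',pix2w(c,np.array((340,212))/1.5,.03)); print('plugflange',pix2w(c,np.array((123,356))/1.5,.008))
go([.4196,-.2578,.15])
```

```text
[[ 0.6789 -0.1029]
 [ 0.6878 -0.3147]
 [ 0.5557 -0.3208]
 [ 0.548  -0.1087]] [ 0.6176 -0.2118  0.012 ] [np.float64(0.13105868962495126), np.float64(0.21201538932890657), np.float64(0.13218725026011563), np.float64(0.21223668816519553)] 2.570249425552246 2.401562176775755
ring [[ 0.5954 -0.1515  0.03  ]]
plugflange [[0.49   0.0075 0.008 ]]
at [ 0.5549 -0.175   0.1526] yaw 0.01 turn rz 0 then shift cm [-13.53   8.28   0.25]
```

Call:
{"op": "move_arm", "data": {"commands": "1 -1.6 1 0 0 0 0; 1 -2.2 1.3 0 0 0 0; 1 -2.2 1.3 0 0 0 0; 1 -2.2 1.3 0 0 0 0; 1 -2.2 1.3 0.2 0 0 0; 1 -1.9 1.2 0 0 0 0; 1 -1.2 0.9 0 0 0 0; 1 0 0 0 0 0 0; 1 0 0 0 0 0 0; 1 0 0 0 0 0 0"}}

```text
t: 8.68
eef_pos: [0.4205, -0.2578, 0.1505]
tool_rot: [-0.0, 1.0, 0.0, 0.001]
contact_force: [0.2, -0.0, 0.1]
gripper_width: 0.997
```

```bash
sed -i 's/TC=.*/TC=np.array([.6170,-.2116]); TY=np.radians(2.2)/' h.py
python3 - <<'E'
from h import *
c=grab('wrist'); print(pose()[0],w2pix(c,[[.4196,-.2578,.032]]))
cv2.imwrite('pics/w6c.png',cv2.resize(c['img'][80:280,140:380,::-1],None,fx=3,fy=3,interpolation=cv2.INTER_CUBIC))
E
```

```text
[ 0.42052638 -0.25770494  0.15041682] [[253.09952627 187.34740075]]
```

View pics/w6c.png

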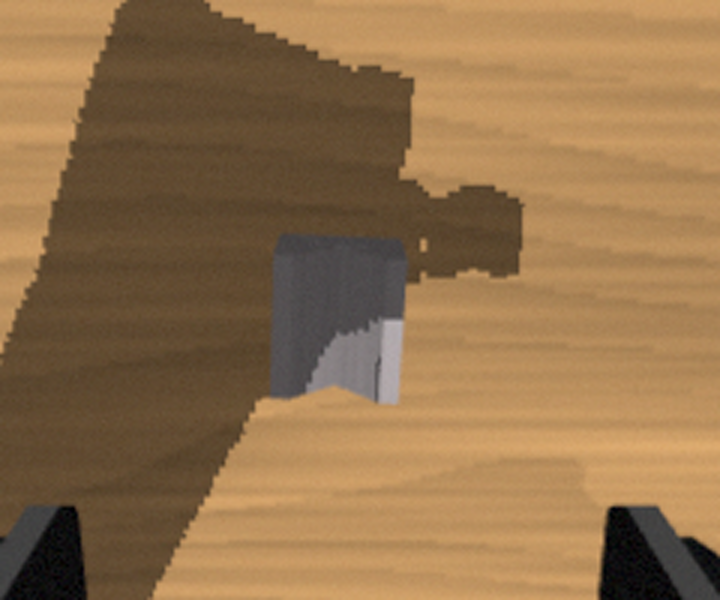

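V-block top corners in the crop: (275,252), (406,255), (399,403), (270,397). The groove faces up and runs along x.

Run:
```python
from h import *
np.set_printoptions(precision=4,suppress=True)
c=bot.read_camera('wrist'); M=np.eye(4);M[:3,:3]=pose()[1];M[:3,3]=pose()[0]; c['M']=M@np.array(c['hand_eye'])
t=pix2w(c,np.array([(275,252),(406,255),(399,403),(270,397)])/3-.33+[140,80],.032); print(t[:,:2],t.mean(0),[np.linalg.norm(t[i]-t[i-1]) for i in range(4)],np.degrees(np.arctan2(*(t[0]-t[3])[1::-1])),np.degrees(np.arctan2(*(t[1]-t[2])[1::-1])),np.degrees(np.arctan2(*(t[0]-t[1])[1::-1]))-90)
go(np.r_[t.mean(0)[:2],.016],-2)
```

```text
[[ 0.4416 -0.2382]
 [ 0.4408 -0.2772]
 [ 0.3932 -0.2762]
 [ 0.3952 -0.2356]] [ 0.4177 -0.2568  0.032 ] [np.float64(0.04651035307546335), np.float64(0.03905164523445386), np.float64(0.047565623723882136), np.float64(0.04058431657984134)] -3.1441432267122487 -1.2722643027718257 -1.2200769953754929
at [ 0.4204 -0.2577  0.1504] yaw 0.08 turn rz 2.08 then shift cm [-0.28 -0.08 13.44]
```

Call:
{"op": "move_arm", "data": {"commands": "1 -0.25 -0.1 0 0 0 2; 1 0 0 1.8 0 0 0; 1 0 0 1.8 0 0 0; 1 0 0 1.8 0 0 0; 1 0 0 1.8 0 0 0; 1 0 0 1.8 0 0 0; 1 0 0 1.8 0 0 0; 1 0 0 1.2 0 0 0; 1 0 0 0.8 0 0 0; 1 0 0 0.6 0 0 0; 1 0 0 0 0 0 0; 0.3 0 0 0 0 0 0", "force": 60}}

```text
t: 9.78
eef_pos: [0.4169, -0.2575, 0.0164]
tool_rot: [-0.0, 1.0, -0.018, 0.0]
contact_force: [0.0, -0.3, 0.6]
gripper_width: 0.886
```

Call:
{"op": "move_arm", "data": {"commands": "0.2 0 0 0 0 0 0; 0.2 0 0 0 0 0 0; 0.2 0 0 0 0 0 0; 0.2 0 0 0 0 0 0; 0.2 0 0 0 0 0 0; 0.2 0 0 0 0 0 0; 0.2 0 0 0 0 0 0; 0.2 0 0 -0.5 0 0 0; 0.2 0 0 -1.5 0 0 0; 0.2 0 0 -2 0 0 0; 0.2 0 0 -2 0 0 0; 0.2 0 0 0 0 0 0"}}

```text
t: 10.78
eef_pos: [0.4182, -0.2588, 0.0795]
tool_rot: [0.001, 1.0, -0.018, 0.002]
contact_force: [0.6, 0.2, -3.2]
gripper_width: 0.454
```

Run:
```python
from h import *
go(tray(-.022,-.014,.022),2.2)
```

```text
at [ 0.4182 -0.2588  0.0795] yaw -2.08 turn rz -4.28 then shift cm [17.82 -2.57  5.83]
```

Call:
{"op": "move_arm", "data": {"commands": "0.2 0 0 0 0 0 -2.1; 0.2 0 0 0 0 0 -2.1; 0.2 1.2 -0.1 0 0 0 0; 0.2 2 -0.3 0 0 0 0; 0.2 2.6 -0.4 0 0 0 0; 0.2 2.6 -0.4 0 0 0 0; 0.2 2.6 -0.4 0 0 0 0; 0.2 2.6 -0.3 0 0 0 0; 0.2 2 -0.2 0 0 0 0; 0.2 1.4 -0.1 0 0 0 0; 0.2 0.8 -0.1 0 0 0 0; 0.2 0 0 0 0 0 0"}}

```text
t: 11.78
eef_pos: [0.5954, -0.2267, 0.0755]
tool_rot: [-0.0, 1.0, 0.019, 0.0]
contact_force: [0.4, 0.1, -2.5]
gripper_width: 0.452
```

Call:
{"op": "move_arm", "data": {"commands": "0.2 0 0 1 0 0 0; 0.2 0 0 1 0 0 0; 0.2 0 0 1 0 0 0; 0.2 0 0 0.8 0 0 0; 0.2 0 0 0.4 0 0 0; 0.2 0 0 0 0 0 0; 0.2 0 0 0 0 0 0"}}

```text
t: 12.37
eef_pos: [0.5932, -0.2281, 0.034]
tool_rot: [-0.0, 1.0, 0.019, -0.0]
contact_force: [0.4, -0.1, -3.6]
gripper_width: 0.449
```

Run:
```python
from h import *
go(tray(-.022,-.017,.022),2.2); print(bot.get_obs()['contact_force'])
c=grab('wrist')
cv2.imwrite('pics/w7c.png',cv2.resize(c['img'][:,:,::-1],None,fx=1.5,fy=1.5))
```

```text
at [ 0.5932 -0.2281  0.034 ] yaw 2.13 turn rz -0.07 then shift cm [0.24 0.14 1.2 ]
[ 0.39263011 -0.08425081 -3.61509176]
```

View pics/w7c.png

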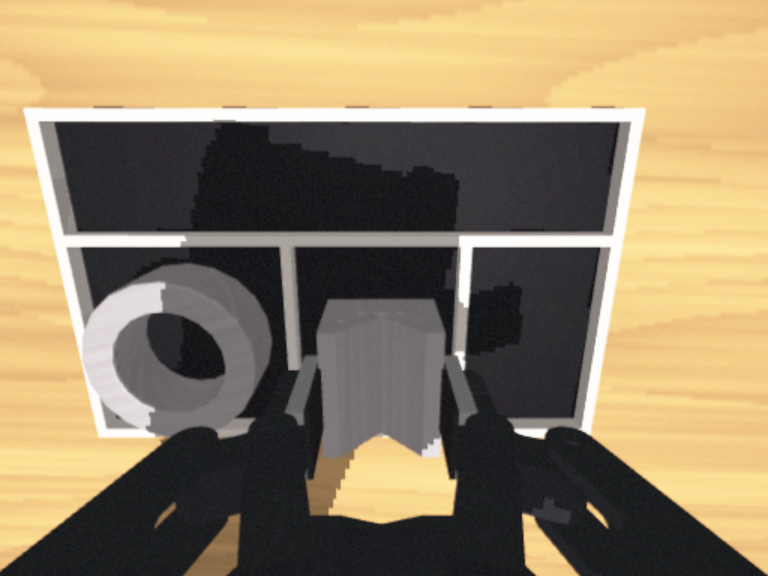

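The V-block is held groove up and lines up with the middle cell (x from 318 to 445 px, between dividers at 290 and 465). I'll lower it and release with a partial opening.

Call:
{"op": "move_arm", "data": {"commands": "0.2 0.2 0.1 0.3 0 0 0; 0.2 0 0 0.5 0 0 0; 0.2 0 0 0.3 0 0 0; 0.2 0 0 0.15 0 0 0; 0.2 0 0 0 0 0 0; 0.6 0 0 0 0 0 0; 0.6 0 0 0 0 0 0; 0.6 0 0 0 0 0 0; 0.6 0 0 -0.8 0 0 0; 0.6 0 0 -1.5 0 0 0; 0.6 0 0 -2.5 0 0 0; 0.6 0 0 -3 0 0 0"}}

```text
t: 13.42
eef_pos: [0.5944, -0.2286, 0.0999]
tool_rot: [-0.0, 1.0, 0.019, -0.001]
contact_force: [0.6, -0.3, 0.1]
gripper_width: 0.599
```

Call:
{"op": "move_arm", "data": {"commands": "0.8 0 0 -3 0 0 0; 1 0 0 -2 0 0 0; 1 -2 -4 0 0 0 0; 1 -2 -4 0 0 0 0; 1 -2 -3 0 0 0 0; 1 0 0 0 0 0 0; 1 0 0 0 0 0 0"}}

```text
t: 14.0
eef_pos: [0.5338, -0.1248, 0.1509]
tool_rot: [-0.0, 1.0, 0.02, 0.0]
contact_force: [0.2, -1.1, 0.9]
gripper_width: 0.998
```

Run:
```python
from h import *
go([.4905,.0075,.15],2.2); o=bot.get_obs(); print(o['t'],o['contact_force'])
```

```text
at [ 0.5338 -0.1248  0.1509] yaw 2.35 turn rz 0.15 then shift cm [ -3.82 -13.39   0.08]
14.0 [ 0.23352274 -1.05419383  0.92191452]
```

Call:
{"op": "move_arm", "data": {"commands": "1 -0.6 -1.8 0 0 0 0; 1 -0.8 -2.8 0 0 0 0; 1 -0.8 -2.8 0 0 0 0; 1 -0.8 -2.8 0 0 0 0; 1 -0.5 -2 0 0 0 0; 1 -0.3 -1.2 0 0 0 0; 1 0 0 0 0 0 0; 1 0 0 0 0 0 0; 1 0 0 0 0 0 0"}}

```text
t: 14.75
eef_pos: [0.4924, 0.0041, 0.1501]
tool_rot: [0.0, 1.0, 0.018, 0.0]
contact_force: [0.5, -0.2, 0.6]
gripper_width: 1.0
```

Run:
```python
from h import *
c=grab('wrist'); print(pose()[0],w2pix(c,[[.4905,.0075,.036],[.4905,.0075,.008]]))
im=c['img'];hsv=cv2.cvtColor(im,cv2.COLOR_RGB2HSV); 
cv2.imwrite('pics/w8c.png',cv2.resize(im[80:280,100:400,::-1],None,fx=2.5,fy=2.5,interpolation=cv2.INTER_CUBIC))
```

```text
[0.49218046 0.00393002 0.14997273] [[249.12466516 189.63229947]
 [249.51258776 181.11504975]]
```

View pics/w8c.png

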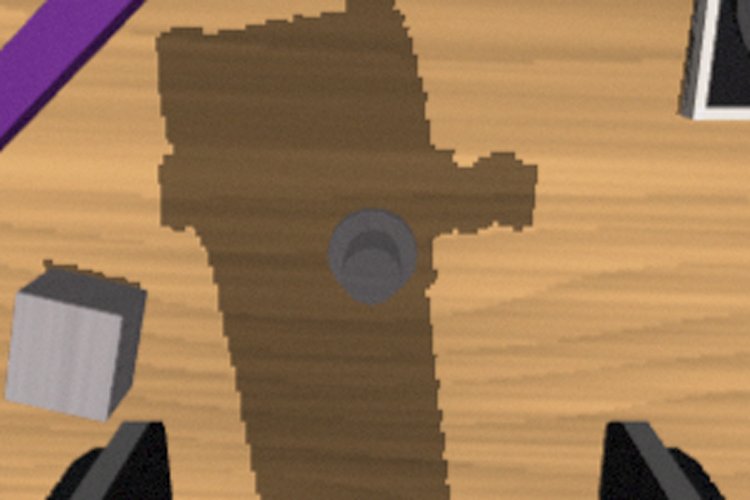

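The stem top is at (249,189) px, exactly as predicted, so this is the flanged plug; the plain block is to its left, well clear.

Call:
{"op": "move_arm", "data": {"commands": "1 -0.15 -0.35 0 0 0 0; 1 0 0 1.8 0 0 0; 1 0 0 1.8 0 0 0; 1 0 0 1.8 0 0 0; 1 0 0 1.8 0 0 0; 1 0 0 1.8 0 0 0; 0.6 0 0 1.8 0 0 0; 0.6 0 0 1.4 0 0 0; 0.6 0 0 0.9 0 0 0; 0.6 0 0 0.5 0 0 0; 0 0 0 0 0 0 0; 0 0 0 0 0 0 0", "force": 60}}

```text
t: 15.8
eef_pos: [0.49, 0.0091, 0.0141]
tool_rot: [0.0, 1.0, 0.019, 0.0]
contact_force: [0.4, 0.1, 0.4]
gripper_width: 0.327
```

Call:
{"op": "move_arm", "data": {"commands": "0 0 0 0 0 0 0; 0 0 0 0 0 0 0; 0 0 0 0 0 0 0; 0 0 0 0 0 0 0; 0 0 0 0 0 0 0; 0 0 0 0 0 0 0; 0 0 0 -0.5 0 0 0; 0 0 0 -1.5 0 0 0; 0 0 0 -2 0 0 0; 0 0 0 -2.5 0 0 0; 0 0 0 -1.5 0 0 0; 0 0 0 0 0 0 0"}}

```text
t: 16.8
eef_pos: [0.4917, 0.0095, 0.0969]
tool_rot: [-0.0, 1.0, 0.019, 0.003]
contact_force: [0.4, -0.6, -0.9]
gripper_width: 0.233
```

Run:
```python
from h import *
o=bot.get_obs(); print(o['t'],o['contact_force']); go(tray(-.022,-.076,.020),2.2)
```

```text
16.8 [ 0.36779689 -0.56447901 -0.8920634 ]
at [0.4917 0.0095 0.0969] yaw 2.14 turn rz -0.06 then shift cm [ 9.43 30.18  7.73]
```

Call:
{"op": "move_arm", "data": {"commands": "0 0.4 1.3 0 0 0 0; 0 0.8 2.6 0 0 0 0; 0 1 3.1 0 0 0 0; 0 1 3.1 0 0 0 0; 0 1 3.1 0 0 0 0; 0 1 3.1 0 0 0 0; 0 1 3.1 0 0 0 0; 0 1 3.1 0 0 0 0; 0 0.9 3 0 0 0 0; 0 0.7 2.4 0 0 0 0; 0 0.4 1.4 0 0 0 0; 0 0.2 0.8 0 0 0 0"}}

```text
t: 17.8
eef_pos: [0.5942, -0.2908, 0.0925]
tool_rot: [0.0, 1.0, 0.017, -0.001]
contact_force: [-1.2, -0.3, -1.3]
gripper_width: 0.237
```

Call:
{"op": "move_arm", "data": {"commands": "0 0 0 0 0 0 0; 0 0 0 1 0 0 0; 0 0 0 1.4 0 0 0; 0 0 0 1.4 0 0 0; 0 0 0 1 0 0 0; 0 0 0 0.4 0 0 0; 0 0 0 0 0 0 0; 0 0 0 0 0 0 0"}}

```text
t: 18.47
eef_pos: [0.5949, -0.2877, 0.0414]
tool_rot: [-0.0, 1.0, 0.019, -0.0]
contact_force: [0.3, 0.4, -1.2]
gripper_width: 0.238
```

Run:
```python
from h import *
o=bot.get_obs(); print(o['t'],o['contact_force']); go(tray(-.022,-.076,.020),2.2)
c=grab('wrist'); print(w2pix(c,[tray(.066,-.106,.012),tray(.066,.106,.012),tray(.02,-.048,.012)]))
cv2.imwrite('pics/w9.png',cv2.resize(c['img'][:,:,::-1],None,fx=1.5,fy=1.5))
```

```text
18.4667 [ 0.33395812  0.39473951 -1.16719997]
at [ 0.5949 -0.2877  0.0414] yaw 2.17 turn rz -0.03 then shift cm [0.3  0.08 2.14]
[[309.97996769  72.91749269]
 [-83.72080441  72.85530475]
 [206.45631779 157.18875437]]
```

View pics/w9.png

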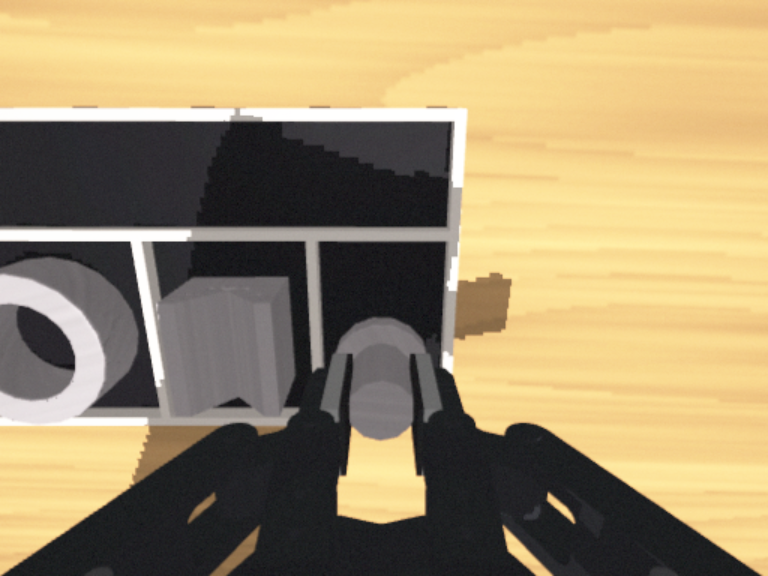

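The plug is held upright over the narrowest cell. The tray corner shows at (311,73) px, as predicted (310,73). The ring and V-block are seated in their cells.

Call:
{"op": "move_arm", "data": {"commands": "0 0.3 0.1 0.3 0 0 0; 0 0 0 0.7 0 0 0; 0 0 0 0.6 0 0 0; 0 0 0 0.4 0 0 0; 0 0 0 0.2 0 0 0; 0 0 0 0.05 0 0 0; 0 0 0 0 0 0 0; 0.4 0 0 0 0 0 0; 0.4 0 0 0 0 0 0; 0.4 0 0 0 0 0 0"}}

```text
t: 19.35
eef_pos: [0.5983, -0.289, 0.0197]
tool_rot: [0.0, 1.0, 0.019, 0.0]
contact_force: [0.1, 0.2, -0.6]
gripper_width: 0.398
```

Call:
{"op": "move_arm", "data": {"commands": "0.4 0 0 -0.8 0 0 0; 0.4 0 0 -1.5 0 0 0; 0.4 0 0 -2.5 0 0 0; 0.4 0 0 -3 0 0 0; 0.4 0 0 -3 0 0 0; 0.4 0 0 -3 0 0 0; 0.7 0 0 -1.8 0 0 0; 0.7 0 -3 0 0 0 5; 0.7 0 -3 0 0 0 5; 0.7 0 0 0 0 0 0; 0.7 0 0 0 0 0 0"}}

```text
t: 20.27
eef_pos: [0.5994, -0.2261, 0.1773]
tool_rot: [-0.0, 0.998, -0.066, 0.001]
contact_force: [0.6, -1.2, -0.2]
gripper_width: 0.699
```

Run:
```python
from h import *
o=bot.get_obs(); print(o['t'],o['contact_force'],o['q']); go([.617,.226,.17],-8)
```

```text
20.2667 [ 0.60984495 -1.24420461 -0.1649856 ] [ 0.33496295  0.47408029 -0.09647754  1.69064492  0.05187326  0.97728091
 -1.48300689]
at [ 0.5994 -0.2261  0.1773] yaw -7.58 turn rz 0.42 then shift cm [ -4.55 -45.02   0.75]
```

Call:
{"op": "move_arm", "data": {"commands": "0.7 -0.1 -1.5 0 0 0 0.4; 0.7 -0.3 -3 0 0 0 0; 0.7 -0.4 -3.8 0 0 0 0; 0.7 -0.4 -3.8 0 0 0 0; 0.7 -0.4 -3.8 0 0 0 0; 0.7 -0.4 -3.8 0 0 0 0; 0.7 -0.4 -3.8 0 0 0 0; 0.7 -0.4 -3.8 0 0 0 0; 0.7 -0.4 -3.8 0 0 0 0; 0.7 -0.4 -3.8 0 0 0 0; 0.7 -0.4 -3.8 0 0 0 0; 0.7 -0.3 -3 0 0 0 0"}}

```text
t: 21.27
eef_pos: [0.6159, 0.1925, 0.1765]
tool_rot: [-0.001, 0.997, -0.071, 0.001]
contact_force: [-0.1, 0.7, 1.0]
gripper_width: 0.693
```

Call:
{"op": "move_arm", "data": {"commands": "0.7 -0.2 -2 0 0 0 0; 0.7 -0.1 -1.2 0 0 0 0; 0.7 0 0 0 0 0 0; 0.7 0 0 0 0 0 0; 0.7 0 0 0 0 0 0"}}

```text
t: 21.68
eef_pos: [0.6179, 0.219, 0.1754]
tool_rot: [0.001, 0.997, -0.073, 0.0]
contact_force: [-0.4, -0.4, -0.3]
gripper_width: 0.698
```

Run:
```python
from h import *
o=bot.get_obs(); print(o['t']); go([.617,.226,.17],-8)
c=grab('wrist')
cv2.imwrite('pics/w10.png',cv2.resize(c['img'][:,:,::-1],None,fx=1.5,fy=1.5))
```

```text
21.6833
at [0.6179 0.219  0.1754] yaw -8.42 turn rz -0.42 then shift cm [-0.18 -0.69  0.54]
```

View pics/w10.png

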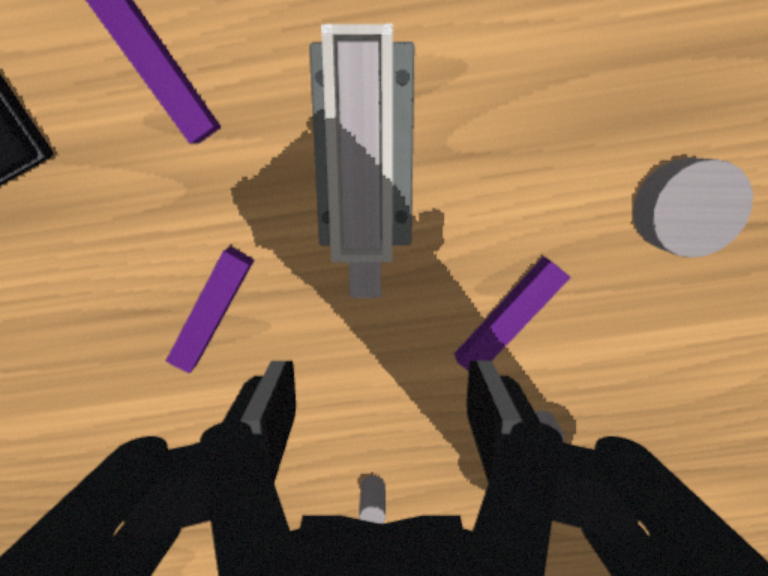

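The bar stub front edge is at (350..381, 297) px, and the chute rim corners are (322,25), (391,25), (392,262), (331,262) in this enlarged picture. The purple pieces are clear of the bar's path.

Run:
```python
from h import *
np.set_printoptions(precision=4,suppress=True)
c=bot.read_camera('wrist'); M=np.eye(4);M[:3,:3]=pose()[1];M[:3,3]=pose()[0]; c['M']=M@np.array(c['hand_eye'])
f=lambda p,z:pix2w(c,(np.array(p)+.5)/1.5-.5,z)
m=f([(322,25),(392,25),(392,262),(331,262)],.09); print(m[:,:2],[np.linalg.norm(m[i]-m[i-1]) for i in range(4)]); a=(m[0]+m[1])/2;b=(m[2]+m[3])/2; print('yaw',np.degrees(np.arctan2(*(a-b)[1::-1])),'gate',b)
e=f([(350,297),(381,297)],.05); print('bar front',e[:,:2],e.mean(0),np.linalg.norm(e[1]-e[0]))
```

```text
[[0.7503 0.2257]
 [0.7458 0.1945]
 [0.6366 0.2098]
 [0.6413 0.2416]] [np.float64(0.11021074978033078), np.float64(0.03154131351808101), np.float64(0.11023991721012495), np.float64(0.03213366527895473)]
yaw -8.113583574844125 gate [0.6389 0.2257 0.09  ]
bar front [[0.6072 0.2398]
 [0.6043 0.2203]] [0.6058 0.2301 0.05  ] 0.019671771621421277
```

Call:
{"op": "move_arm", "data": {"commands": "0.7 0.05 -0.95 0 0 0 -0.3; 0.7 0 0 1.8 0 0 0; 0.7 0 0 1.8 0 0 0; 0.7 0 0 1.8 0 0 0; 0.7 0 0 1.8 0 0 0; 0.7 0 0 1.8 0 0 0; 0.7 0 0 1.8 0 0 0; 0.6 0 0 1.2 0 0 0; 0.6 0 0 0.6 0 0 0; 0.6 0 0 0 0 0 0; 0.6 0 0 0 0 0 0", "force": 90}}

```text
t: 22.7
eef_pos: [0.6194, 0.2315, 0.0497]
tool_rot: [-0.0, 0.998, -0.069, 0.0]
contact_force: [-0.4, -0.4, 0.5]
gripper_width: 0.6
```

Run:
```python
from h import *
o=bot.get_obs(); print(o['t'],o['contact_force'],o['q']); go([.6197,.2281,.0435],-8.1)
```

```text
22.7 [-0.40581212 -0.4246022   0.51352452] [-0.32755219  0.66145944 -0.17538226  1.70918862  0.15243494  0.78378166
 -2.28448527]
at [0.6194 0.2315 0.0497] yaw -7.96 turn rz 0.14 then shift cm [0.08 0.33 0.62]
```

Run:
```python
from h import *
for i in range(4):
    c=grab('wrist'); print(pose()[0],pose()[2])
print(w2pix(c,[[.6058,.2301,.05],[.6389,.2257,.05]]))
im=c['img']; cv2.imwrite('pics/w11.png',cv2.resize(im[100:300,130:390,::-1],None,fx=3,fy=3,interpolation=cv2.INTER_CUBIC))
```

```text
[0.61979702 0.23165976 0.0503004 ] -7.961772985313792
[0.61988373 0.23175872 0.05052494] -7.956416082427326
[0.61987829 0.23172928 0.05057112] -7.960276678958695
[0.61978058 0.23168307 0.0504929 ] -7.959808937854615
[[259.27973215 272.02613791]
 [259.25854884 216.38337976]]
```

View pics/w11.png

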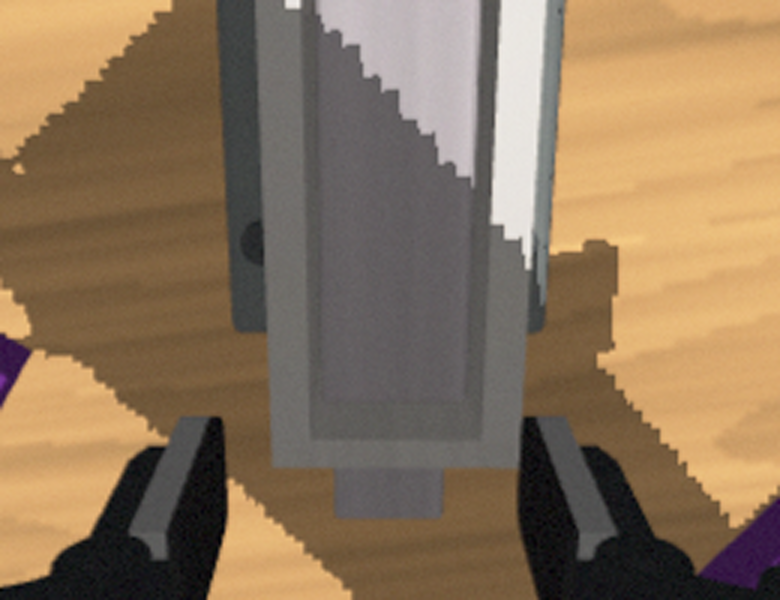

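The bar front edge is at (259,273) px, as predicted (259,272), and the fingers sit 3–4 mm left of it. I'll shift 0.35 cm in tool y, go down, grip and draw slowly.

Call:
{"op": "move_arm", "data": {"commands": "0.6 0 0.35 0.3 0 0 0; 0.6 0 0 0.4 0 0 0; 0.6 0 0 0 0 0 0; 0 0 0 0 0 0 0; 0 0 0 0 0 0 0; 0 0 0 0 0 0 0; 0 0 0 0 0 0 0; 0 0 0 0 0 0 0; 0 0 0 0 0 0 0; 0 0 0 0 0 0 0", "force": 90}}

```text
t: 23.73
eef_pos: [0.6186, 0.2283, 0.0427]
tool_rot: [-0.0, 0.998, -0.069, 0.0]
contact_force: [-1.8, 0.0, 6.6]
gripper_width: 0.198
```

Call:
{"op": "move_arm", "data": {"commands": "0 -0.3 0 0 0 0 0; 0 -0.5 0 0 0 0 0; 0 -0.5 0 0 0 0 0; 0 -0.5 0 0 0 0 0; 0 0 0 0 0 0 0"}}

```text
t: 24.15
eef_pos: [0.6024, 0.23, 0.0427]
tool_rot: [-0.0, 0.998, -0.07, 0.002]
contact_force: [4.7, -0.3, 1.2]
gripper_width: 0.198
```

Call:
{"op": "move_arm", "data": {"commands": "0 -0.5 0 0 0 0 0; 0 -0.5 0 0 0 0 0; 0 -0.5 0 0 0 0 0; 0 -0.5 0 0 0 0 0; 0 -0.5 0 0 0 0 0; 0 -0.5 0 0 0 0 0; 0 -0.5 0 0 0 0 0; 0 -0.5 0 0 0 0 0; 0 -0.5 0 0 0 0 0; 0 -0.5 0 0 0 0 0; 0 -0.5 0 0 0 0 0; 0 -0.5 0 0 0 0 0"}}

```text
t: 25.15
eef_pos: [0.5396, 0.2386, 0.0418]
tool_rot: [0.0, 0.998, -0.069, -0.001]
contact_force: [0.7, -0.8, -1.5]
gripper_width: 0.199
```

Call:
{"op": "move_arm", "data": {"commands": "0 -0.8 0 0 0 0 0; 0 -1 0 0 0 0 0; 0 -1 0 0 0 0 0; 0 0 0 0 0 0 0; 0 0 0 0 0 0 0; 0 0 0 0 0 0 0"}}

```text
t: 25.65
eef_pos: [0.5138, 0.2426, 0.0425]
tool_rot: [-0.0, 0.998, -0.069, 0.0]
contact_force: [-0.9, 0.7, -1.5]
gripper_width: 0.197
```

Run:
```python
from h import *
for i in range(3): c=grab('wrist')
o=bot.get_obs(); print(o['t'],o['eef_pos'],pose()[2],o['contact_force'],o['torque'],o['q'])
s=grab('side','s2.png')
a=cv2.resize(c['img'][:,:,::-1],(400,300)); b=cv2.resize(s['img'][150:330,90:330,::-1],(400,300),interpolation=cv2.INTER_CUBIC)
cv2.imwrite('pics/c12.png',np.hstack([a,b]))
```

```text
25.8 [0.51416634 0.24241162 0.04237611] -7.987052359939103 [-0.42660394 -0.26132513 -1.05344771] [ 0.03543782  0.09793311 -0.01082404] [-0.40828954  0.55690843 -0.18299501  1.94280927  0.15898211  0.65499574
 -2.40073781]
```

View pics/c12.png

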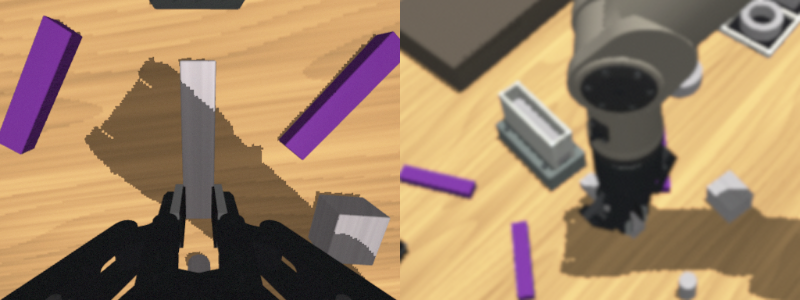

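The bar is fully out and held at its front end. The chute still stands with bars inside. I'll raise it and turn it to lie along the channel.

Call:
{"op": "move_arm", "data": {"commands": "0 -0.3 0 -0.8 0 0 0; 0 0 0 -1.5 0 0 0; 0 0 0 -2 0 0 0; 0 0 0 -2 0 0 0; 0 0 0 -1.5 0 0 0; 0 0 0 -0.8 0 0 0; 0 0 0 0 0 0 -4; 0 0 0 0 0 0 -6; 0 0 0 0 0 0 -6; 0 0 0 0 0 0 -6; 0 0 0 0 0 0 -6; 0 0 0 0 0 0 -6"}}

```text
t: 26.85
eef_pos: [0.5103, 0.2427, 0.1282]
tool_rot: [0.0, 0.974, 0.228, -0.0]
contact_force: [0.4, 0.2, -1.7]
gripper_width: 0.194
```

Call:
{"op": "move_arm", "data": {"commands": "0 0 0 0 0 0 -6; 0 0 0 0 0 0 -6; 0 0 0 0 0 0 -6; 0 0 0 0 0 0 -6; 0 0 0 0 0 0 -6; 0 0 0 0 0 0 -6; 0 0 0 0 0 0 -6; 0 0 0 0 0 0 -6; 0 0 0 0 0 0 -6; 0 0 0 0 0 0 -6; 0 0 0 0 0 0 -4; 0 0 0 0 0 0 0"}}

```text
t: 27.85
eef_pos: [0.5104, 0.2425, 0.1281]
tool_rot: [-0.0, 0.706, 0.708, -0.0]
contact_force: [-0.4, 0.1, -3.0]
gripper_width: 0.195
```

Run:
```python
from h import *
o=bot.get_obs(); print(o['t'],o['q'],o['contact_force'],o['gripper_width']); go(tray(.042,-.036,.06),92.2)
```

```text
27.85 [-0.08955287  0.48742968 -0.59679004  1.88296858  0.34934053  0.87697531
 -0.85642626] [-0.38590819  0.07656351 -2.96675399] 0.195254506343892
at [0.5104 0.2425 0.1281] yaw 90.16 turn rz -2.04 then shift cm [-49.38  13.12   6.82]
```

Call:
{"op": "move_arm", "data": {"commands": "0 0 0 0 0 0 -2; 0 -1.5 0.4 0 0 0 0; 0 -2.5 0.7 0 0 0 0; 0 -3.2 0.8 0 0 0 0; 0 -3.2 0.8 0 0 0 0; 0 -3.2 0.8 0 0 0 0; 0 -3.2 0.8 0 0 0 0; 0 -3.2 0.8 0 0 0 0; 0 -3.2 0.9 0 0 0 0; 0 -3.2 0.9 0 0 0 0; 0 -3.2 0.9 0 0 0 0; 0 -3.2 0.9 0 0 0 0"}}

```text
t: 28.85
eef_pos: [0.6093, -0.0835, 0.1283]
tool_rot: [0.0, 0.695, 0.719, -0.0]
contact_force: [-0.2, -0.1, -1.6]
gripper_width: 0.201
```

Call:
{"op": "move_arm", "data": {"commands": "0 -3.2 0.9 0 0 0 0; 0 -3.2 0.9 0 0 0 0; 0 -3.2 0.9 0 0 0 0; 0 -3 0.8 0 0 0 0; 0 -2 0.6 0 0 0 0; 0 -1.2 0.3 0 0 0 0; 0 0 0 1.5 0 0 0; 0 0 0 2 0 0 0; 0 0 0 2 0 0 0; 0 0 0 1.3 0 0 0; 0 0 0 0 0 0 0; 0 0 0 0 0 0 0"}}

```text
t: 29.85
eef_pos: [0.6582, -0.2363, 0.0593]
tool_rot: [-0.001, 0.694, 0.72, -0.0]
contact_force: [0.5, -0.3, -1.6]
gripper_width: 0.197
```

Run:
```python
from h import *
for i in range(2): c=grab('wrist')
o=bot.get_obs(); print(o['t'],o['contact_force'],o['gripper_width']); go(tray(.042,-.036,.0145),92.2)
p=pose()[0]; Rm=pose()[1]
# predicted rear top corners of a level bar (end 86 mm from grip, top 6.5 mm above the tips)
print(w2pix(c,[p+Rm@[.086,-.01,-.0065],p+Rm@[.086,.01,-.0065]]), w2pix(c,[tray(.066,.106,.012),tray(-.066,.106,.012),tray(.066,-.106,.012),tray(.022,0,.012)]))
cv2.imwrite('pics/w13.png',cv2.resize(c['img'][:,:,::-1],None,fx=1.5,fy=1.5))
```

```text
29.95 [ 0.1833647   0.34460717 -1.42186401] 0.19915856788985725
at [ 0.6597 -0.2373  0.0614] yaw 92.08 turn rz -0.12 then shift cm [-0.87  0.02  4.69]
[[230.64365019  78.57730279]
 [277.49862385  78.62715811]] [[297.39070061  -7.31860625]
 [ 59.87095324  -6.99775958]
 [285.29375312 309.37829347]
 [224.18638701 177.18199113]]
```

View pics/w13.png

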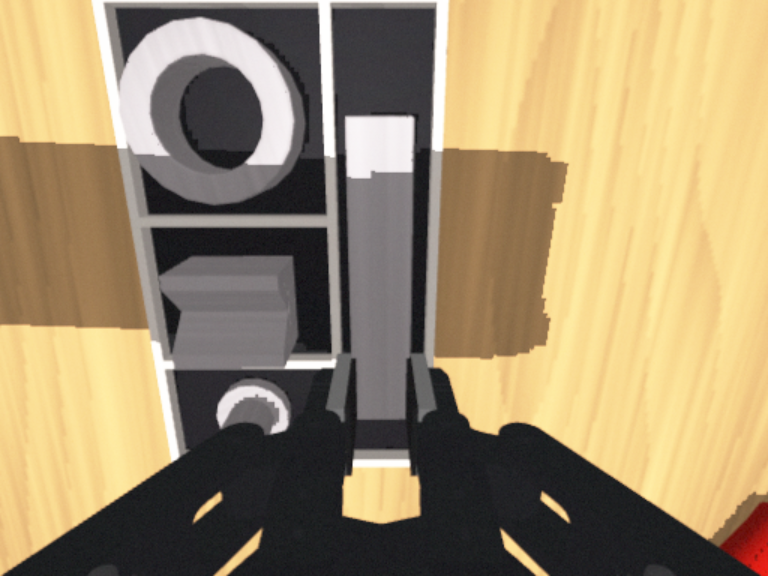

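The bar is level and over the channel: rear corners at (231,77) and (276,77) px, against (231,79) and (277,79) predicted for a level bar. The ring, V-block and plug sit in their cells. Moving on 0.85 cm and lowering.

Call:
{"op": "move_arm", "data": {"commands": "0 -0.4 0 0.3 0 0 0; 0 -0.45 0 0.8 0 0 0; 0 0 0 1 0 0 0; 0 0 0 0.8 0 0 0; 0 0 0 0.5 0 0 0; 0 0 0 0.3 0 0 0; 0 0 0 0.2 0 0 0; 0 0 0 0 0 0 0; 0 0 0 0 0 0 0; 0 0 0 0 0 0 0"}}

```text
t: 30.78
eef_pos: [0.6595, -0.2465, 0.0217]
tool_rot: [0.0, 0.694, 0.72, 0.0]
contact_force: [-0.9, 0.6, -1.9]
gripper_width: 0.196
```

Run:
```python
from h import *
for i in range(2): c=grab('wrist')
o=bot.get_obs(); print(o['t'],o['contact_force'],o['gripper_width']); go(tray(.042,-.036,.0135),92.2)
```

```text
30.8833 [ 0.56772681 -0.8398211  -2.23437938] 0.19708596574972811
at [ 0.6595 -0.2465  0.0218] yaw 92.05 turn rz -0.15 then shift cm [0.06 0.09 0.83]
```

Call:
{"op": "move_arm", "data": {"commands": "0 0 0.1 0.3 0 0 0; 0 0 0 0.3 0 0 0; 0 0 0 0.15 0 0 0; 0 0 0 0.05 0 0 0; 0 0 0 0 0 0 0; 0 0 0 0 0 0 0"}}

```text
t: 31.38
eef_pos: [0.6602, -0.2464, 0.0132]
tool_rot: [-0.0, 0.694, 0.72, -0.0]
contact_force: [-0.6, -0.0, -1.3]
gripper_width: 0.201
```

Call:
{"op": "move_arm", "data": {"commands": "0.35 0 0 0 0 0 0; 0.35 0 0 0 0 0 0; 0.35 0 0 0 0 0 0; 0.35 0 0 -0.5 0 0 0; 0.35 0 0 -1 0 0 0; 0.35 0 0 -2 0 0 0; 0.35 0 0 -3 0 0 0; 0.35 0 0 -3 0 0 0; 0.35 0 0 -3 0 0 0; 0.35 0 0 -3 0 0 0; 0.35 0 0 0 0 0 0; 0.35 0 0 0 0 0 0"}}

```text
t: 32.38
eef_pos: [0.6618, -0.2467, 0.1721]
tool_rot: [0.003, 0.694, 0.72, 0.001]
contact_force: [-0.3, 0.3, -0.9]
gripper_width: 0.344
```

Run:
```python
from h import *
o=bot.get_obs(); print(o['t'],o['eef_pos'],o['contact_force'])
c=grab('wrist'); s=grab('side')
a=cv2.resize(c['img'][:,:,::-1],(400,300)); b=cv2.resize(s['img'][90:270,130:370,::-1],(400,300),interpolation=cv2.INTER_CUBIC)
cv2.imwrite('pics/c14.png',np.hstack([a,b]))
```

```text
32.3833 [ 0.66181053 -0.24674238  0.17207644] [-0.31271833  0.29333104 -0.94903769]
```

The viewer limit is reached, so I'll move clear of the tray and check numerically.

Call:
{"op": "move_arm", "data": {"commands": "0.5 -2 -0.5 0 0 0 0; 0.5 -3 -1 0 0 0 0; 0.5 -3 -1 0 0 0 0; 0.5 -3 -1 0 0 0 0; 0.5 -3 -1 0 0 0 0; 0.5 -3 -1 0 0 0 0; 0.5 -3 -1 0 0 0 0; 0.5 -2 -1 0 0 0 0; 0.5 0 0 0 0 0 0; 0.5 0 0 0 0 0 0"}}

```text
t: 33.32
eef_pos: [0.5909, -0.4708, 0.1662]
tool_rot: [-0.001, 0.696, 0.718, -0.001]
contact_force: [0.5, -0.1, -1.1]
gripper_width: 0.499
```

```bash
cat > fin.py <<'E'
from h import *
np.set_printoptions(precision=4,suppress=True)
c=grab('top','topend.png'); im=c['img']; hsv=cv2.cvtColor(im,cv2.COLOR_RGB2HSV)
m=((hsv[...,1]<60)&(hsv[...,2]>75)).astype(np.uint8)
def comps(mask,z,tag,amin=25):
    n,l,s,ce=cv2.connectedComponentsWithStats(mask,connectivity=4)
    for i in range(1,n):
        if s[i,4]<amin: continue
        r=cv2.minAreaRect(cv2.findContours((l==i).astype(np.uint8),0,1)[0][0]); b=pix2w(c,cv2.boxPoints(r),z); ctr=b.mean(0)[:2]
        d=ctr-TC; tx=np.cos(TY)*d[0]+np.sin(TY)*d[1]; ty=-np.sin(TY)*d[0]+np.cos(TY)*d[1]
        print(tag,s[i],'world',ctr,'tray',np.array([tx,ty]),'size',np.linalg.norm(b[1]-b[0]),np.linalg.norm(b[2]-b[1]))
# inside the tray cells only
for tag,x0,x1,y0,y1,z in(('ring',-.062,.018,.022,.102,.03),('vb',-.062,.018,-.046,.018,.036),('plug',-.062,.018,-.102,-.05,.012),('bar',.022,.062,-.102,.102,.02)):
    poly=w2pix(c,[tray(a,b,.012) for a,b in((x0+.003,y0+.003),(x1-.003,y0+.003),(x1-.003,y1-.003),(x0+.003,y1-.003))])
    k=np.zeros_like(m); cv2.fillPoly(k,[np.round(poly).astype(int)],1); comps(m*k,z,tag)
k=m.copy(); k[:100]=0;k[290:]=0;k[:,:120]=0;k[:,300:]=0; comps(k,.02,'left side')
a=cv2.imread('pics/top0.png')[:,:,::-1]
# vertical extent of the chute interior: brightness across it before/after
for f in(.02,.05,.08):
    g=w2pix(c,[np.r_[np.array([.6389,.2257])+f*np.array([.99,-.141])+t*np.array([.141,.99]),.09] for t in np.linspace(.02,-.02,17)]).astype(np.float32)
    print(*[cv2.remap(x.mean(2).astype(np.float32),g[:,0][None],g[:,1][None],1).round().astype(int).ravel().tolist() for x in(a,im)],sep='\n')
E
python3 fin.py
```

```text
ring [318 177  27  26 366] world [ 0.5952 -0.1519] tray [-0.0195  0.0605] size 0.06336135573844405 0.06327450097987586
ring [315 203  30   4  37] world [ 0.5541 -0.148 ] tray [-0.0604  0.0659] size 0.007501376754056983 0.07197126417287439
vb [346 177   3  22  27] world [ 0.5993 -0.1907] tray [-0.0169  0.0216] size 0.0029888917695199174 0.05284536433325413
vb [354 179  17  20 311] world [ 0.5973 -0.2282] tray [-0.0203 -0.0158] size 0.03978895734045902 0.04784031846370074
vb [348 199  24   7  31] world [ 0.5633 -0.2212] tray [-0.054  -0.0075] size 0.014946297211651222 0.05674821615724373
plug [377 183  16  14 167] world [ 0.5997 -0.292 ] tray [-0.0203 -0.0796] size 0.03817311531225363 0.03355065567451773
bar [313 161  79  14 131] world [ 0.6538 -0.2085] tray [0.0369 0.0017] size 0.033866159868228905 0.19879652548814727
bar [333 161  41   9 339] world [ 0.6603 -0.2113] tray [ 0.0433 -0.0013] size 0.10194347361140398 0.020878031429924407
left side [ 170  119   31   52 1081] world [0.7068 0.2186] tray [0.1062 0.4265] size 0.1343839227533631 0.06381470746712127
left side [256 164  25  26 498] world [0.627  0.0049] tray [0.0184 0.216 ] size 0.06126723849237597 0.06468224980431352
left side [209 234  20  22 319] world [0.4546 0.1245] tray [-0.1494  0.342 ] size 0.046954106578768744 0.041715582626011896
left side [161 253  10   9  68] world [0.4206 0.2563] tray [-0.1783  0.4751] size 0.020458474473953568 0.021185055362903524
[112, 119, 134, 135, 116, 106, 118, 127, 127, 126, 126, 128, 133, 138, 128, 101, 78]
[115, 122, 136, 136, 113, 87, 85, 102, 121, 128, 129, 129, 134, 140, 131, 103, 79]
[115, 122, 133, 130, 111, 105, 118, 125, 125, 125, 125, 127, 132, 139, 129, 103, 82]
[117, 124, 135, 132, 108, 84, 82, 102, 122, 128, 128, 127, 133, 138, 131, 105, 83]
[121, 127, 135, 130, 111, 109, 125, 129, 128, 126, 126, 129, 133, 136, 126, 100, 79]
[123, 128, 136, 133, 106, 76, 76, 101, 124, 131, 129, 129, 133, 138, 129, 102, 79]
```

Run:
```python
from h import *
c=grab('top'); a=cv2.imread('pics/top0.png')[:,:,::-1]
for d in(.004,.008,.015,.025):
    u,v=w2pix(c,[[.6389-d*.99,.2257+d*.141,.05]])[0].round().astype(int); print(d,a[v,u],c['img'][v,u])
print(bot.get_obs()['t'],bot.get_obs()['contact_force'])
```

```text
0.004 [133 123 125] [79 77 75]
0.008 [133 123 126] [86 70 55]
0.015 [133 125 127] [162 122  81]
0.025 [134 125 128] [163 124  82]
33.4167 [ 1.40904978  1.95823244 -0.06326198]
```

The space in front of the gate is now bare wood, so nothing sticks out. Handing in.

```bash
python3 -c "
from station import bot; print(bot.hand_in())"
```

```text
the job is handed in; nothing more can be done
None
```

I packed the kit in the order asked (ring, V-block, plug, bar) and handed in at about 33 s of the 104 s. My last checks showed nothing wrong.

**Last checks** (top camera, positions in tray coordinates):

| Part | Measured (mm) | Target (mm) | State |
|---|---|---|---|
| Ring | (-20, +61) | (-22, +62) | flat in the widest cell |
| V-block | (-20, -16) | (-22, -14) | groove up in the middle cell |
| Plug | (-20, -80) | (-22, -76) | upright in the narrowest cell |
| Bar | (+43, -1) | (+42, 0) | flat in the channel; outline 102 x 21 mm against 100 x 20 |

- **Magazine:** nothing sticks out of the gate. More of the chute wall shows evenly along its length, as expected if the two upper bars dropped one place; I did not measure their height.
- **Look-alikes:** the disc and plain block measure the same as at the start. The pin measures within about 1 mm, which is below what the top camera can resolve. I did not touch the purple bars.
- **Disagreement:** the top and wrist cameras differed by 2–4 mm on the tray's position. I went with the wrist camera.
- **Not viewed:** the picture limit was reached before the bar was released, so I checked the final state by pixel measurements only.

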